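# Find the roller hub that matches the keyed test shaft

### The arm

A 6-joint arm with a two-finger parallel gripper is mounted at the origin on the work surface. World frame = base frame: x ahead of the robot, y to its left, z up, the work surface at z = 0. Lengths are in m, angles in degrees, forces in N, time in s.
With the tool pointing down it reaches from about 0.4 to 0.825 m from the base axis. Payload 7 kg.
Tool frame: the origin (TCP) lies between the finger pads; the fingertips stand 19 mm ahead of it and the grasp point (between the pads) is the TCP; x points along the fingers, y is the direction in which the jaws open and shut, and the axes are right-handed (so a half turn about x gives the same grasp; the last joint's range is limited). The gripper opens to 88 mm and grips with 3 to 60 N. Pads are 19 mm wide; open, the fingers measure 130 mm over their backs; the gripper's body (78 mm by 193 mm) begins 47 mm behind the grasp point.
Start: joints at [-47.607, 20.546, 0.682, 0, -70.136, -16.507], TCP at [0.295, -0.607, 0.246] pointing down, gripper open.
Joint ranges: [-176.03, 176.03], [-82.01, 121.73], [-58.28, 71.71], [-173.87, 95.51], [-174.79, -0.11], [-173.66, 173.66]. Speed limits (degrees/s): [136.94, 136.94, 172.46, 180, 180, 180].

### API

Orientations are given as [roll, pitch, yaw] about the fixed x, y, z axes, in that order (R = Rz(yaw) Ry(pitch) Rx(roll)).
In Python, from plant import r gives the robot as it stands.
- The arm moves only by the tool send_rows, never from a script. Its argument "plan" is a list of rows, each a list of 2 entries, a list of its own where there are three numbers: the shift along the tool's x, y, z scaled (see below), then the turn, a rotation vector about the tool's x, y, z scaled (see below). A call has exactly 5 rows; each row is the pose to reach, as a shift and turn from the pose measured when the call began, along the tool's axes at that moment; what a row does not reach only later rows make up. The controller multiplies each number of a shift by 0.15 m and each number of a turn by pi/4 rad. A row lasts 1/10 s, in which the tool goes at most 50 mm and 8.59 degrees, less where a joint would pass 70% of its speed; a pose out of reach is approached as far as the arm can. A call with a number of a shift or a turn outside -1 to 1 is refused whole. A call with a gripper value outside its range is refused whole. "jaw" is the opening, from -1 (shut) to 1 (fully open), so that 0 is half open, set as the call begins (left out, the last holds). The fingers move at their own pace and stop on an object; "force" is the grip in N (left out, the last holds). Time passes only in rows, so rows that repeat a pose let the fingers close, or fill a call up. It gives the time, the measured TCP pose, the force and the opening at its end, in the units of the state.
- r.get_state(): the state, without advancing time (a new reading comes with each control period).
- r.capture(name): name is "scene" or "top" or "wrist"; returns a dict with "color" (480x640x3 uint8, red, green, blue), "range_z" (480x640 float32, m along the optical axis (not along the pixel's ray), 0 where there is no reading), "mtx" (3x3 intrinsics, pixels), "pose" (4x4, takes a point from camera to world coordinates). Camera axes: x right, y down, z forward; pixel columns grow to the right and rows downward; lengths in m; the calibration is good to about 2 mm. The wrist camera is an equidistant fisheye: a pixel r from the principal point sees the ray r / f radians off the axis. A picture is of the moment at which its call begins.
- r.close_job(): hands the job in, once; it reports no verdict.
Trained networks look in a picture, given as the dict that the camera call returned (one of the last four; its "shot" number tells which), for a name from the list of things; names that differ only in an ending like _2 or _b are one class to them, and where a whole thing is asked for, a point or a joint stands for the part that bears it (a point fixed in the world has none). Each returns a list of dicts, best first, with "score" (0 to 1); they miss things now and then, are a little off and sometimes report something else, mostly with a low value. They report only what shows in the picture. A call takes as long as a camera call.
- r.find_in(picture, target): "uv" ([column, row] in pixels, amid what is visible of it).
- r.trace(picture, target): "mask" (480x640 bool, what is visible of it) and "uv" ([column, row] in pixels, amid what is visible of it).
The state is a dict: "time_s": time; "joints": joint angles; "qd": joint speeds; "joint_torque": joint torques, N m; "tcp_pos": TCP position; "eef_rot": TCP orientation; "contact_force": force on the tool from outside, world axes, zero at the start; "moment": the same for the moment, N m; "gripper_width": finger opening in m.
Only numpy, scipy, OpenCV 4.12 (cv2) and the standard library are available. Lean on these libraries where they do the work, as an engineer would, in place of code of your own. Each camera call takes 0.05 s, during which the arm holds its last target. There are 200 camera calls.

### The job

Take the plain-bored hub that is stuck up on the keyed test shaft and set it flange down in the white reject tray. Of the three hubs on the table, slide the one whose keyways line up with the shaft's three keys down onto the shaft until it is fully home on the disc, and then turn the shaft by that hub anticlockwise (seen from above) until the pointer is right up against its stop. Leave the hub there, and leave the other two hubs and everything else on the table where they are.

Things in the scene. Friction and masses are not known exactly. Their poses are not given: they have to be found in the camera images.
- stand: the test stand: a fixed grey block 120 x 120 x 28 mm with an upright keyed steel test shaft turning in its middle. Origin: middle of the block's underside; z up. Two pegs on its top, 50 mm from the axis, rise to 41 mm: the stops of the pointer.
- seat (a point): on the shaft's axis, on the dark steel disc (68 mm across, 36 mm above the table) on which a hub sits when fully home; turns with the shaft. z up; x runs out along the pointer, a flat bar reaching 58 mm from the axis, its top level with the disc's. Three keys stand on the disc at 0, 90 and 210 degrees, anticlockwise seen from above from x; the 0 one is in line with the pointer.
- keytop (a point): on the shaft's axis, level with the tops of the keys, 29 mm above the disc; axes as seat. Keys: 8 mm wide, reaching 16.5 mm from the axis, the top 7 mm narrowing to 4 mm wide. A hub that does not match stays sitting here.
- shaft_tip (a point): the top of the shaft, 48 mm above the disc. The shaft is round, 24 mm in diameter, and tapers to 16 mm over its last 6 mm; above the keys it is only a pilot.
- shaft (a joint): the turn of the test shaft and its pointer, rad: 0 at the clockwise stop, 1.3 at the anticlockwise stop (seen from above); drags with about 0.06 N m and stays where it is left; starts between 0 and 0.4.
- tray: the reject tray: a fixed white open tray, 140 x 140 mm outside, walls 5 mm thick and 24 mm high. Origin: middle of its underside.
- tray_in (a point): middle of the reject tray's inner floor, 5 mm above the table; z up, axes as the tray's.
- blank: the hub without keyways: a dark cast-iron flanged hub, 34 mm high: flange 64 mm across, 8 mm thick, at the bottom; above it a round boss 46 mm across (grip here); 25.5 mm bore right through. Origin: on the axis, at its underside; z up. Its bore is plain round. At the start it is stuck up on the test shaft, resting on top of the keys; it lifts straight off.
- hub_a: a dark cast-iron flanged hub, 34 mm high: flange 64 mm across, 8 mm thick, at the bottom; above it a round boss 46 mm across (grip here); 25.5 mm bore right through. Origin: on the axis, at its underside; z up. Three keyways run the length of the bore, 10 mm wide, floor 17.75 mm from the axis, at 0, 90 and 210 degrees anticlockwise seen from above from its x axis.
- hub_b: a dark cast-iron flanged hub, 34 mm high: flange 64 mm across, 8 mm thick, at the bottom; above it a round boss 46 mm across (grip here); 25.5 mm bore right through. Origin: on the axis, at its underside; z up. Three keyways run the length of the bore, 10 mm wide, floor 17.75 mm from the axis, at 0, 120 and 240 degrees anticlockwise seen from above from its x axis.
- hub_c: a dark cast-iron flanged hub, 34 mm high: flange 64 mm across, 8 mm thick, at the bottom; above it a round boss 46 mm across (grip here); 25.5 mm bore right through. Origin: on the axis, at its underside; z up. Three keyways run the length of the bore, 10 mm wide, floor 17.75 mm from the axis, at 0, 90 and 180 degrees anticlockwise seen from above from its x axis.
- pot: bystander, loose: a small pale paint pot with a white lid, 56 mm across, 55 mm high. Origin: in its middle, at the underside.
- tape: bystander, loose: a flat cardboard tape roll, 48 mm across, 18 mm high. Origin: in its middle, at the underside.
- palette: bystander, loose: a white flower-shaped paint palette, 91 mm across, 9 mm high. Origin: in its middle, at the underside.
- cup: bystander, loose: a white water cup, 68 mm across, 85 mm high. Origin: in its middle, at the underside.
- bottle: bystander, loose: a blue paint bottle, 56 mm across, 150 mm high. Origin: in its middle, at the underside.
- jar: bystander, loose: a white paint jar with a black lid, 66 mm across, 95 mm high. Origin: in its middle, at the underside.
- brush: bystander, loose: a paint brush lying along its x axis, 170 mm long, up to 20 mm high. Origin: near its middle, at the underside.
- marker: bystander, loose: a black marker pen lying along its x axis, 144 mm long, 14 mm thick. Origin: in its middle, at the underside.

How it is judged (in metres and radians):
On the way, in this order (a step that is already met when the one before it is completed fails the run):
1. the plain-bored hub stands flange down in the reject tray (z of blank in the frame of tray_in below 0.006 m and angle between blank's own z axis and vertical below 0.12 rad and x of blank in the frame of tray_in between -0.04 and 0.04 m and y of blank in the frame of tray_in between -0.04 and 0.04 m), for 0.2 s.
2. the matching hub is fully home on the test shaft, its keyways on the keys (z of hub_a in the frame of seat below 0.003 m and horizontal distance between hub_a and seat below 0.003 m and angle between the x axis of hub_a and the x axis of seat, either way round below 0.12 rad and angle between hub_a's own z axis and vertical below 0.06 rad), for 0.2 s.
3. the shaft has been turned with the hub to the anticlockwise stop (all of step 2 and value of joint shaft above 1.22 rad), for 0.2 s.
At the end, for the whole second after the job is handed in: Plain hub flange down in the tray (within 40 mm of its middle each way, tilt < 0.12 rad); matching hub on the shaft, within 3 mm of the disc and of the axis, tilt < 0.06, x axis within 0.12 rad of the pointer; shaft above 1.22 rad (stop at 1.3); both hubs at rest (< 0.02 m/s) (all of step 1 and all of step 3 and linear speed of each of hub_a, blank below 0.02 m/s); the robot touches nothing.
It fails at once if the shaft is turned past half way (0.8 rad) with no matching hub down on its keys (value of joint shaft above 0.8 rad and z of hub_a in the frame of seat above 0.02 m).
It fails at once if one of the two hubs that do not match is moved by more than 40 mm or tipped (distance of any of hub_b, hub_c from where it was at the start of the episode above 0.04 m or angle between any of hub_b, hub_c's own z axis and vertical above 0.5 rad).
It fails at once if a bystander is moved by more than 40 mm or knocked over (distance of any of pot, tape, palette, cup, bottle, jar, brush, marker from where it was at the start of the episode above 0.04 m or angle between any of pot, cup, bottle, jar, tape, palette's own z axis and vertical above 0.7 rad).
It also fails if it takes over 61 s, if anything falls off the work surface, if the arm or the gripper's body presses on something with over 40 N, if the wrist force passes 120 N, or if a joint passes its speed limit or range.

## Working session

There is one attempt and no reset: what is moved stays moved. The work goes in short steps, Python scripts to look and compute and a tool call to move; the robot and the scene stay as the last step left them, time stands still between calls to the robot, and variables do not carry over. Pictures are saved under pics/ and viewed, about 8 in all and at most 12, crops included, and the job is handed in when it is done.

Besides the shell and the picture viewer there is one more tool, called by a JSON object that holds its "name" and its "arguments", one argument or row to a line. send_rows: Moves the arm, as the interface text tells. Its arguments: {"type":"object","properties":{"plan":{"type":"array"},"jaw":{"type":"number"},"force":{"type":"number"}},"required":["plan"]}

```bash
mkdir -p pics
cat > h.py <<'E'
import numpy as np, cv2
from plant import r
from scipy.spatial.transform import Rotation as R
def cloud(p):
    d=p["range_z"]; K=p["mtx"]; T=p["pose"]
    v,u=np.mgrid[:480,:640]
    P=np.stack([(u-K[0,2])/K[0,0]*d,(v-K[1,2])/K[1,1]*d,d],-1)@T[:3,:3].T+T[:3,3]
    P[d<=0]=np.nan
    return P
def save(n,img): cv2.imwrite("pics/"+n,cv2.cvtColor(img,cv2.COLOR_RGB2BGR))
E
python3 - <<'E'
from h import *
print(r.get_state())
t=r.capture("top"); s=r.capture("scene")
np.savez("t0.npz",**{k:t[k] for k in("color","range_z","mtx","pose")})
np.savez("s0.npz",**{k:s[k] for k in("color","range_z","mtx","pose")})
print(t["mtx"],t["pose"]);print(s["pose"])
P=cloud(t)
for n in["stand","seat","tray","blank","hub_a","pot","tape","palette","cup","bottle","jar","brush","marker"]:
    for o in r.trace(t,n):
        if o["score"]<.3: continue
        m=o["mask"]; q=P[m]; q=q[~np.isnan(q[:,0])]
        print(n,round(o["score"],2),np.round(o["uv"]),m.sum(),np.round(np.median(q,0),3),np.round(q.max(0),3),np.round(q.min(0),3))
save("t0.png",t["color"]); save("s0.png",s["color"])
E
```

```text
{'time_s': 0.0, 'joints': array([-4.76075053e+01,  2.05899598e+01,  6.33313035e-01, -2.13728499e-02,
       -7.01352456e+01, -1.65062028e+01]), 'qd': array([-0.05158481, -0.07639932,  0.01143815, -0.02085066, -0.00040484,
       -0.05446979]), 'joint_torque': array([ 3.30801277e-04, -5.82726073e+01,  2.93056262e+01,  6.99755609e+00,
        6.77667311e-03, -1.99087417e-04]), 'tcp_pos': array([ 0.29446962, -0.60686631,  0.24463187]), 'eef_rot': array([ 94.17442939,  89.90593605, 120.05344264]), 'contact_force': array([0.12105186, 0.12947287, 0.29748368]), 'moment': array([ 0.0657078 ,  0.05351094, -0.00313907]), 'gripper_width': 0.08742634069595479}
[[532.28210641   0.         315.75277734]
 [  0.         532.28210641 241.05167034]
 [  0.           0.           1.        ]] [[-0.00312827 -0.99864745  0.05189874  0.5180925 ]
 [-0.99998951  0.00329767  0.00317871 -0.00310338]
 [-0.00334555 -0.05188825 -0.99864729  1.07921661]
 [ 0.          0.          0.          1.        ]]
[[ 0.52595179  0.5674269  -0.63356249  1.29875878]
 [ 0.85040533 -0.33891878  0.40242371 -0.47658742]
 [ 0.0136
[... 1392 characters left out ...]
.329 -0.222  0.043] [ 0.369 -0.182  0.089] [ 0.303 -0.248 -0.003]
cup 0.44 [300. 302.] 668 [0.465 0.027 0.009] [0.496 0.059 0.04 ] [ 0.433 -0.004 -0.005]
cup 0.41 [264. 139.] 355 [0.777 0.111 0.011] [0.85  0.12  0.018] [0.724 0.105 0.003]
bottle 0.66 [145. 167.] 1119 [0.709 0.315 0.099] [0.743 0.393 0.155] [ 0.689  0.297 -0.001]
jar 0.64 [480. 166.] 1381 [ 0.711 -0.315  0.092] [ 0.766 -0.292  0.099] [ 0.683 -0.39  -0.004]
jar 0.6 [321. 190.] 766 [ 0.682 -0.007  0.009] [0.72  0.026 0.038] [ 0.653 -0.037 -0.005]
brush 0.95 [405. 146.] 1137 [ 0.762 -0.183  0.017] [ 0.871 -0.16   0.025] [ 0.705 -0.203  0.002]
marker 0.55 [262. 142.] 354 [0.777 0.111 0.011] [0.85  0.12  0.018] [0.724 0.105 0.003]
```

Run:
```python
from h import *
t=np.load("t0.npz");c=t["color"];s=np.load("s0.npz")["color"]
def crop(u,v,h,w): return cv2.resize(c[v-h:v+h,u-w:u+w],(400,300),interpolation=cv2.INTER_CUBIC)
M=np.vstack([np.hstack([crop(300,300,24,32),crop(322,189,24,32)]),np.hstack([crop(506,303,24,32),crop(227,260,45,60)])])
save("m0.png",np.clip(M.astype(float)*1.5,0,255).astype(np.uint8))
```

```text
(no output)
```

View pics/t0.png

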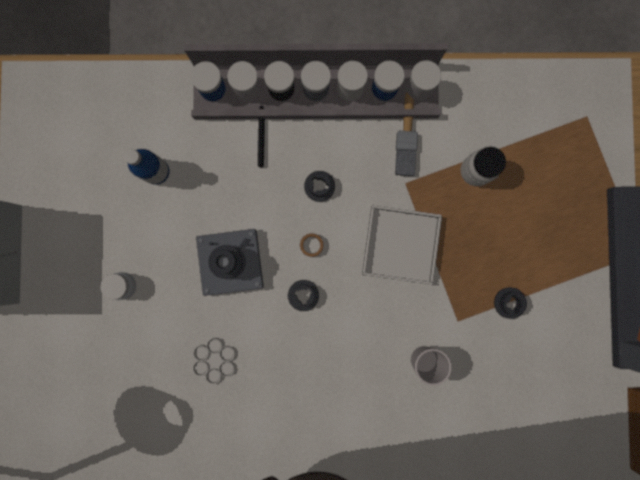

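View pics/m0.png

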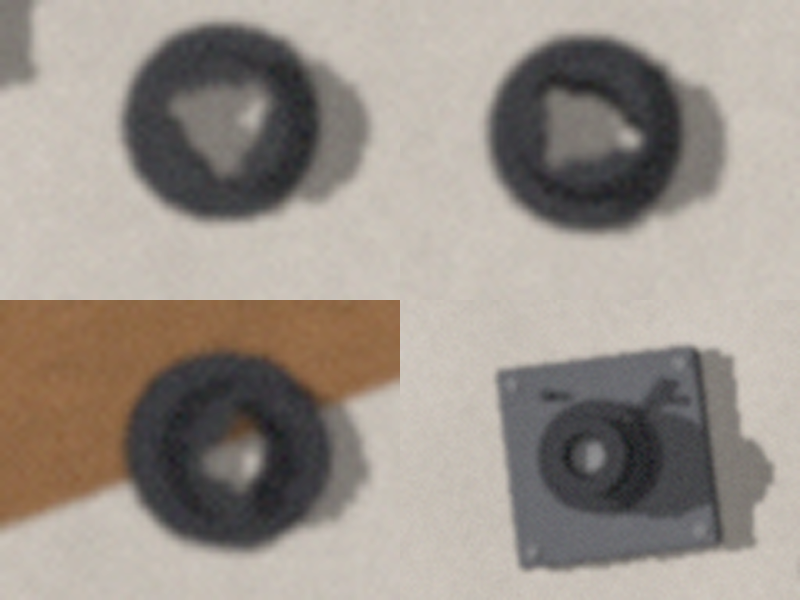

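t0: the hubs are at pixels (303,295), (320,186) and (510,303), the stand is at (228,262) with the blank on it, and the tray is at (401,246). In m0 the keyways are too blurred to name hub_a for certain, so I'll check with the wrist camera on the way to the blank.

```bash
cat >> h.py <<'E'
def tool():
    s=r.get_state(); return s["tcp_pos"],R.from_euler("xyz",s["eef_rot"],degrees=True)
def goto(p,yaw=None,frm=None):
    """scaled shift & turn from present (or frm=(pos,Rot)) to p, tool x down, tool y at world angle yaw deg (mod 180)"""
    p0,R0=frm or tool(); M=R0.as_matrix()
    y0=np.degrees(np.arctan2(M[1,1],M[0,1]))
    if yaw is None: yaw=y0
    yaw=y0+(yaw-y0+90)%180-90
    c,s=np.cos(np.radians(yaw)),np.sin(np.radians(yaw))
    x=np.array([0,0,-1.]);y=np.array([c,s,0]);T=R.from_matrix(np.stack([x,y,np.cross(x,y)],1))
    sh=R0.inv().apply(np.array(p)-p0)/.15; tu=(R0.inv()*T).as_rotvec()/(np.pi/4)
    print("yaw0 %.1f->%.1f"%(y0,yaw),"shift",np.round(sh,3),"turn",np.round(tu,3))
    return T
def circ(q):
    A=np.c_[2*q,np.ones(len(q))];s=np.linalg.lstsq(A,(q**2).sum(1),rcond=None)[0]
    return s[:2],np.sqrt(s[2]+s[:2]@s[:2])
E
python3 - <<'E'
from h import *
t=np.load("t0.npz");P=cloud(t).reshape(-1,3);P=P[~np.isnan(P[:,0])]
def near(c,rad,z0,z1):
    q=P[(np.hypot(P[:,0]-c[0],P[:,1]-c[1])<rad)&(P[:,2]>z0)&(P[:,2]<z1)];return q
for n,c,z0,z1 in[("blank",(.533,.165),.09,.11),("h1",(.465,.027),.026,.042),("h2",(.683,-.007),.026,.042),("h3",(.447,-.385),.026,.042)]:
    q=near(c,.04,z0,z1);print(n,len(q),q.mean(0).round(4),((q.max(0)+q.min(0))/2).round(4),np.ptp(q,axis=0).round(3))
q=near((.533,.172),.1,.02,.031);rect=cv2.minAreaRect((q[:,:2]*1000).astype(np.float32));print("stand",rect)
q=near((.565,-.17),.11,.018,.03);print("tray",cv2.minAreaRect((q[:,:2]*1000).astype(np.float32)))
goto((.45,-.36,.25))
T=tool();goto((.50,-.1,.25),90);goto((.533,.1,.25),90)
w=r.capture("wrist");print(w["mtx"],w["pose"],T[0])
E
```

```text
blank 362 [0.5314 0.1726 0.0974] [0.531  0.1727 0.0971] [0.044 0.045 0.014]
h1 262 [0.4643 0.0269 0.033 ] [0.4648 0.0266 0.0335] [0.043 0.045 0.012]
h2 271 [ 0.6856 -0.0069  0.0327] [ 0.6851 -0.0065  0.032 ] [0.045 0.044 0.012]
h3 309 [ 0.4482 -0.388   0.0325] [ 0.448  -0.388   0.0321] [0.043 0.047 0.012]
stand ((531.6549682617188, 173.25115966796875), (120.01664733886719, 120.5863037109375), 7.168557167053223)
tray ((565.0936279296875, -170.44451904296875), (140.71397399902344, 140.20545959472656), 81.52010345458984)
yaw0 115.9->115.9 shift [-0.029  1.031  1.651] turn [0. 0. 0.]
yaw0 115.9->90.0 shift [-0.029  2.445  2.708] turn [0.575 0.    0.   ]
yaw0 115.9->90.0 shift [-0.029  3.548  3.488] turn [0.575 0.    0.   ]
[[371.64829954   0.         317.30511445]
 [  0.         371.64829954 236.24826204]
 [  0.           0.           1.        ]] [[-4.37053813e-01  8.69585854e-01  2.29792095e-01  2.33767453e-01]
 [ 8.99435117e-01  4.22361917e-01  1.12369396e-01 -6.34894689e-01]
 [ 6.59407615e-04  2.55794553e-01 -9.66730941e-01  3.83900096e-01]
 [ 0.00000000e+00  0.00000000e+00  0.00000000e+00  1.00000000e+00]] [ 0.29468477 -0.60726303  0.24560458]
```

{"name": "send_rows", "arguments": {
  "plan": [
    [[0,0.98,0.92],[0,0,0]],
    [[0,0.98,0.92],[0,0,0]],
    [[0,0.98,0.92],[0,0,0]],
    [[0,0.98,0.92],[0,0,0]],
    [[0,0.98,0.92],[0,0,0]]
  ],
  "jaw": 1
}}

```text
time_s: 1.3
tcp_pos: [0.3559, -0.4107, 0.2465]
eef_rot: [-25.4, 89.9, 0.7]
contact_force: [0.7, -0.3, 1.0]
gripper_width: 0.0876
```

{"name": "send_rows", "arguments": {
  "plan": [
    [[0,0.98,0.92],[0,0,0]],
    [[0,0.98,0.92],[0,0,0]],
    [[0,0.98,0.92],[0,0,0]],
    [[0,0.98,0.92],[0,0,0]],
    [[0,0.98,0.92],[0,0,0]]
  ]
}}

```text
time_s: 1.8
tcp_pos: [0.4164, -0.2144, 0.2472]
eef_rot: [-21.0, 89.8, 5.4]
contact_force: [0.2, 0.6, 0.2]
gripper_width: 0.0879
```

{"name": "send_rows", "arguments": {
  "plan": [
    [[0,0.98,0.92],[0,0,0]],
    [[0,0.98,0.92],[0,0,0]],
    [[0,0.98,0.92],[0,0,0]],
    [[0,0.98,0.92],[0,0,0]],
    [[0,0.98,0.92],[0,0,0]]
  ]
}}

```text
time_s: 2.3
tcp_pos: [0.4764, -0.0178, 0.2478]
eef_rot: [-17.8, 89.7, 8.8]
contact_force: [0.4, -0.3, -0.8]
gripper_width: 0.0876
```

Run:
```python
from h import *
s=r.get_state();print(s["time_s"],s["tcp_pos"],s["joints"].round(1))
T=goto((.531,.1727,.2));goto((.531,.1727,.096),frm=(np.array((.531,.1727,.2)),T))
w=r.capture("wrist");save("w1.png",w["color"]);np.savez("w1.npz",**{k:w[k] for k in("color","range_z","mtx","pose")})
```

```text
2.3 [ 0.47643263 -0.01778818  0.24778389] [ 21.6   1.3 -23.4   0.1 -65.  -85.1]
yaw0 116.6->116.6 shift [0.321 0.973 0.892] turn [0.    0.006 0.002]
yaw0 116.6->116.6 shift [0.693 0.    0.   ] turn [0. 0. 0.]
```

View pics/w1.png

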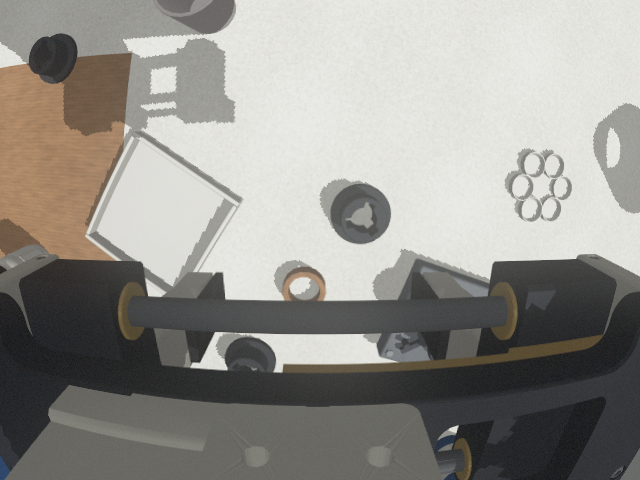

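w1: hub 1 at pixel (360,213) shows its keyways. Now on to the blank.

{"name": "send_rows", "arguments": {
  "plan": [
    [[0.32,0.973,0.892],[0,0,0]],
    [[0.32,0.973,0.892],[0,0,0]],
    [[0.32,0.973,0.892],[0,0,0]],
    [[0.32,0.973,0.892],[0,0,0]],
    [[0.32,0.973,0.892],[0,0,0]]
  ]
}}

```text
time_s: 2.85
tcp_pos: [0.5315, 0.1738, 0.198]
eef_rot: [-40.7, 89.8, -14.1]
contact_force: [-1.7, -0.8, -0.7]
gripper_width: 0.0879
```

```bash
cat >> h.py <<'E'
def rect(w,c,z,half=.035,n=300):
    """wrist image resampled on plane z: image right = world +x, up = world +y"""
    g=np.linspace(-half,half,n);X,Y=np.meshgrid(c[0]+g,c[1]-g)
    T=w["pose"];q=(np.stack([X,Y,np.full_like(X,z)],-1)-T[:3,3])@T[:3,:3]
    th=np.arctan2(np.hypot(q[...,0],q[...,1]),q[...,2]);k=th/np.maximum(np.hypot(q[...,0],q[...,1]),1e-9)*w["mtx"][0,0]
    return cv2.remap(w["color"],(q[...,0]*k+w["mtx"][0,2]).astype(np.float32),(q[...,1]*k+w["mtx"][1,2]).astype(np.float32),cv2.INTER_CUBIC)
E
python3 - <<'E'
from h import *
print(r.get_state()["joints"].round(1))
w0=np.load("w1.npz")
w=r.capture("wrist")
M=np.hstack([rect(w0,(.4645,.0268),.034),rect(w,(.5314,.173),.099,.07)])
save("m1.png",np.clip(M*1.4,0,255).astype(np.uint8))
goto((.5314,.173,.096))
E
```

```text
[ 3.830e+01  1.170e+01 -1.820e+01  1.000e-01 -6.000e+01 -1.017e+02]
yaw0 116.7->116.7 shift [0.682 0.002 0.001] turn [0.    0.002 0.002]
```

View pics/m1.png

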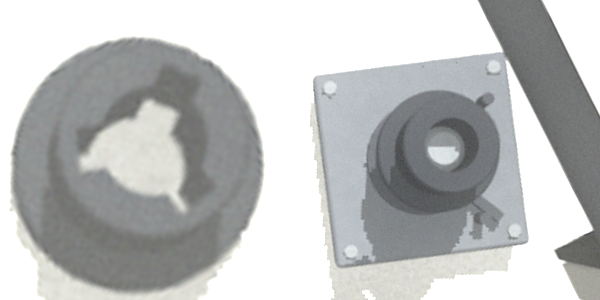

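m1: hub 1's three keyways show, but I can't yet name them safely. The blank and stand look as measured. Descend and grip.

{"name": "send_rows", "arguments": {
  "plan": [
    [[0.2,0.002,0.001],[0,0,0]],
    [[0.4,0.002,0.001],[0,0,0]],
    [[0.6,0.002,0.001],[0,0,0]],
    [[0.68,0.002,0.001],[0,0,0]],
    [[0.68,0.002,0.001],[0,0,0]]
  ]
}}

```text
time_s: 3.4
tcp_pos: [0.5307, 0.171, 0.0951]
eef_rot: [-120.3, 89.8, -93.7]
contact_force: [-0.5, 0.1, 0.1]
gripper_width: 0.0877
```

{"name": "send_rows", "arguments": {
  "plan": [
    [[0,0,0],[0,0,0]],
    [[0,0,0],[0,0,0]],
    [[0,0,0],[0,0,0]],
    [[0,0,0],[0,0,0]],
    [[0,0,0],[0,0,0]]
  ],
  "jaw": -1,
  "force": 40
}}

```text
time_s: 3.9
tcp_pos: [0.5309, 0.1713, 0.0957]
eef_rot: [-103.1, 89.9, -76.5]
contact_force: [0.3, 1.2, 0.3]
gripper_width: 0.0533
```

```bash
cat > fit.py <<'E'
from h import *
ANG={"a":(0,90,210),"b":(0,120,240),"c":(0,90,180)}
def contour(ang,n=720):
    f=np.linspace(0,2*np.pi,n,endpoint=False);rad=np.full(n,12.75)
    for a in ang:
        d=(f-np.radians(a)+np.pi)%(2*np.pi)-np.pi
        k=np.abs(d)<np.pi/2.2
        rr=np.where(np.abs(17.75*np.tan(d))<5,17.75/np.cos(d),5/np.maximum(np.abs(np.sin(d)),1e-6))
        rad=np.where(k,np.maximum(rad,np.minimum(rr,19)),rad)
    return f,rad
def fit(img,half,mm=5):
    """img on hub-top plane, top face ring lighter/other than bore: score=outside-minus-inside across contour"""
    g=cv2.GaussianBlur(cv2.cvtColor(img,cv2.COLOR_RGB2GRAY).astype(np.float32),(0,0),2)
    gx,gy=cv2.Sobel(g,cv2.CV_32F,1,0),cv2.Sobel(g,cv2.CV_32F,0,1);N=img.shape[0];s=N/(2000*half)
    res={}
    for h,ang in ANG.items():
        f,rad=contour(ang);x,y=rad*np.cos(f),rad*np.sin(f)
        tx,ty=np.gradient(x),np.gradient(y);l=np.hypot(tx,ty);w=np.minimum(l,1);nx,ny=ty/l,-tx/l
        best=[]
        for th in range(0,360,2 if h!="b" else 2):
            c,sn=np.cos(np.radians(th)),np.sin(np.radians(th))
            X,Y=c*x-sn*y,sn*x+c*y;NX,NY=c*nx-sn*ny,sn*nx+c*ny
            for dx in np.arange(-mm,mm+.1,1):
                for dy in np.arange(-mm,mm+.1,1):
                    u=((X+dx)*s+N/2).astype(int);v=(N/2-(Y+dy)*s).astype(int)
                    G=np.abs(gx[v,u]*NX-gy[v,u]*NY)
                    best.append(((np.sqrt(G)*w).sum()/w.sum(),th,dx,dy))
        res[h]=max(best);print(h,np.round(max(best),2))
    return res
E
python3 - <<'E'
from fit import *
w0=np.load("w1.npz");fit(rect(w0,(.4645,.0268),.034),.035)
t=np.load("t0.npz")
def rp(t,c,z,half=.035,n=300):
    g=np.linspace(-half,half,n);X,Y=np.meshgrid(c[0]+g,c[1]-g)
    T=t["pose"];q=(np.stack([X,Y,np.full_like(X,z)],-1)-T[:3,3])@T[:3,:3];K=t["mtx"]
    return cv2.remap(t["color"],(q[...,0]/q[...,2]*K[0,0]+K[0,2]).astype(np.float32),(q[...,1]/q[...,2]*K[1,1]+K[1,2]).astype(np.float32),cv2.INTER_CUBIC)
for c in[(.4645,.0268),(.6853,-.0067),(.448,-.388)]: print(c);fit(rp(t,c,.034),.035,3)
T0=tool()
T=goto((.5314,.173,.246));goto((.55,.02,.246),frm=(np.array((.5314,.173,.246)),T));goto((.565,-.1705,.246),frm=(np.array((.55,.02,.246)),T))
E
```

```text
a [  4.39 336.     1.     2.  ]
b [ 5. 68.  1.  2.]
c [ 3.99 62.   -5.   -5.  ]
(0.4645, 0.0268)
a [  3.35 336.     3.    -2.  ]
b [  3.64 306.     2.    -2.  ]
c [  3.09 230.     0.    -2.  ]
(0.6853, -0.0067)
a [ 3.37 48.   -3.    0.  ]
b [  3.15 262.    -3.     1.  ]
c [ 3.1 60.   1.   0. ]
(0.448, -0.388)
a [  2.49 234.    -3.    -2.  ]
b [ 2.46 86.   -3.   -2.  ]
c [ 2.46 12.    1.    0.  ]
yaw0 116.6->116.6 shift [-1.002  0.007  0.008] turn [-0.    -0.001  0.003]
yaw0 116.6->116.6 shift [ 0.    -0.968 -0.346] turn [0. 0. 0.]
yaw0 116.6->116.6 shift [ 0.    -1.18  -0.479] turn [0. 0. 0.]
```

{"name": "send_rows", "arguments": {
  "plan": [
    [[0,0,0],[0,0,0]],
    [[0,0,0],[0,0,0]],
    [[0,0,0],[0,0,0]],
    [[-0.1,0,0],[0,0,0]],
    [[-0.3,0,0],[0,0,0]]
  ]
}}

```text
time_s: 4.4
tcp_pos: [0.5293, 0.1704, 0.1385]
eef_rot: [-155.1, 89.6, -128.5]
contact_force: [0.6, 0.9, -2.5]
gripper_width: 0.0451
```

{"name": "send_rows", "arguments": {
  "plan": [
    [[-0.2,0,0],[0,0,0]],
    [[-0.4,0,0],[0,0,0]],
    [[-0.4,-0.32,-0.11],[0,0,0]],
    [[-0.4,-0.64,-0.22],[0,0,0]],
    [[-0.4,-0.96,-0.33],[0,0,0]]
  ]
}}

```text
time_s: 4.9
tcp_pos: [0.5489, 0.0207, 0.1991]
eef_rot: [-156.9, 89.6, -130.2]
contact_force: [1.6, 0.6, -2.6]
gripper_width: 0.0449
```

Run:
```python
from fit import *
print(r.get_state()["gripper_width"])
T=goto((.565,-.1705,.16));goto((.565,-.1705,.04),frm=(np.array((.565,-.1705,.16)),T))
w=r.capture("wrist");np.savez("w2.npz",**{k:w[k] for k in("color","range_z","mtx","pose")})
t=r.capture("top");np.savez("t1.npz",**{k:t[k] for k in("color","range_z","mtx","pose")})
save("w2.png",w["color"])
```

```text
0.04486769717240642
yaw0 116.7->116.7 shift [ 0.267 -1.186 -0.474] turn [-0.    -0.008  0.004]
yaw0 116.7->116.7 shift [0.8 0.  0. ] turn [0. 0. 0.]
```

{"name": "send_rows", "arguments": {
  "plan": [
    [[0,-0.3,-0.12],[0,0,0]],
    [[0,-0.6,-0.24],[0,0,0]],
    [[0,-0.9,-0.36],[0,0,0]],
    [[0,-0.98,-0.42],[0,0,0]],
    [[0,-0.98,-0.42],[0,0,0]]
  ]
}}

```text
time_s: 5.5
tcp_pos: [0.5563, -0.1449, 0.1988]
eef_rot: [-165.9, 89.4, -139.8]
contact_force: [0.1, -0.2, -3.2]
gripper_width: 0.0453
```

Run:
```python
from fit import *
T=goto((.565,-.1705,.07));goto((.565,-.1705,.036),frm=(np.array((.565,-.1705,.07)),T))
```

```text
yaw0 116.1->116.1 shift [ 0.859 -0.177 -0.014] turn [-0.    -0.013  0.003]
yaw0 116.1->116.1 shift [0.227 0.    0.   ] turn [0. 0. 0.]
```

{"name": "send_rows", "arguments": {
  "plan": [
    [[0,-0.177,-0.014],[0,0,0]],
    [[0.3,-0.177,-0.014],[0,-0.012,0]],
    [[0.6,-0.177,-0.014],[0,-0.012,0]],
    [[0.85,-0.177,-0.014],[0,-0.012,0]],
    [[0.86,-0.177,-0.014],[0,-0.012,0]]
  ]
}}

```text
time_s: 6.0
tcp_pos: [0.5611, -0.1693, 0.0648]
eef_rot: [165.6, 89.4, -168.4]
contact_force: [-0.6, -0.6, -1.7]
gripper_width: 0.0451
```

{"name": "send_rows", "arguments": {
  "plan": [
    [[0.06,0,0],[0,0,0]],
    [[0.12,0,0],[0,0,0]],
    [[0.18,0,0],[0,0,0]],
    [[0.22,0,0],[0,0,0]],
    [[0.225,0,0],[0,0,0]]
  ]
}}

```text
time_s: 6.5
tcp_pos: [0.5618, -0.1689, 0.0352]
eef_rot: [173.4, 89.6, -160.4]
contact_force: [-13.8, 10.5, 40.0]
gripper_width: 0.0452
```

{"name": "send_rows", "arguments": {
  "plan": [
    [[0,0,0],[0,0,0]],
    [[0,0,0],[0,0,0]],
    [[0,0,0],[0,0,0]],
    [[0,0,0],[0,0,0]],
    [[0,0,0],[0,0,0]]
  ],
  "jaw": 0.4
}}

```text
time_s: 7.0
tcp_pos: [0.5617, -0.169, 0.0349]
eef_rot: [172.1, 89.5, -161.7]
contact_force: [-0.3, 0.0, -0.2]
gripper_width: 0.0614
```

Run:
```python
from fit import *
print(r.get_state()["joints"].round(1))
T=goto((.565,-.1705,.15));goto((.64,-.05,.2),frm=(np.array((.565,-.1705,.15)),T))
```

```text
[  2.4  24.9 -24.3   0.2 -41.2 -66.4]
yaw0 116.2->116.2 shift [-0.768 -0.018  0.009] turn [ 0.    -0.01  -0.001]
yaw0 116.2->116.2 shift [-0.333  0.5    0.803] turn [0. 0. 0.]
```

View pics/w2.png

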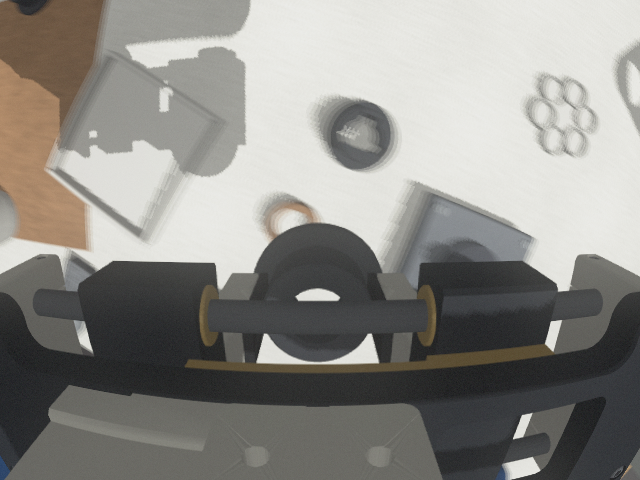

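The blank is down in the tray (40 N contact, then released). Next I lift and move to look at hub 2.

{"name": "send_rows", "arguments": {
  "plan": [
    [[-0.25,0,0],[0,0,0]],
    [[-0.55,0,0],[0,0,0]],
    [[-0.85,0,0],[0,0,0]],
    [[-1,0.1,0.2],[0,0,0]],
    [[-1,0.2,0.5],[0,0,0]]
  ]
}}

```text
time_s: 7.5
tcp_pos: [0.6184, -0.1092, 0.1896]
eef_rot: [-118.6, 89.9, -92.5]
contact_force: [1.7, -0.2, 0.1]
gripper_width: 0.0615
```

{"name": "send_rows", "arguments": {
  "plan": [
    [[-0.2,0.1,0.3],[0,0,0]],
    [[-0.2,0.1,0.6],[0,0,0]],
    [[-0.2,0.1,0.67],[0,0,0]],
    [[-0.2,0.1,0.67],[0,0,0]],
    [[-0.2,0.1,0.67],[0,0,0]]
  ],
  "jaw": 1
}}

```text
time_s: 8.0
tcp_pos: [0.7015, -0.0517, 0.2181]
eef_rot: [-158.1, 89.8, -132.1]
contact_force: [0.7, -0.0, -0.3]
gripper_width: 0.087
```

Run:
```python
from fit import *
w=r.capture("wrist");np.savez("w3.npz",**{k:w[k] for k in("color","range_z","mtx","pose")})
t=r.capture("top");P=cloud(t).reshape(-1,3)
q=P[(np.hypot(P[:,0]-.565,P[:,1]+.17)<.04)&(P[:,2]>.03)&(P[:,2]<.06)];print("blank",len(q),q.mean(0),((q.max(0)+q.min(0))/2))
im=rect(w,(.6853,-.0067),.034)
fit(im,.035)
A=cv2.resize(w["color"],(400,300))
save("m3.png",np.clip(np.hstack([A,np.clip(im*1.4,0,255)]),0,255).astype(np.uint8))
```

```text
blank 322 [ 0.5626341  -0.1672678   0.03796521] [ 0.56306145 -0.16772156  0.03695857]
a [ 5.34 44.    1.    2.  ]
b [  4.62 254.     1.     2.  ]
c [ 4.2 44.   1.   2. ]
```

View pics/m3.png

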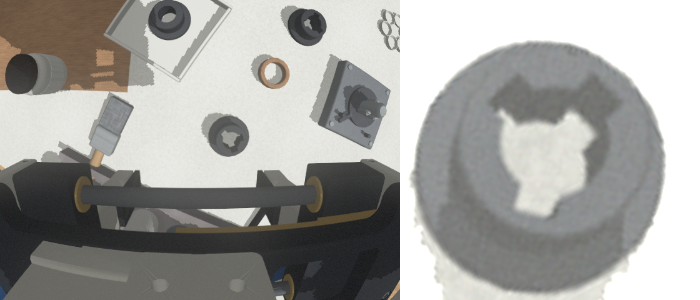

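m3: this hub, at wrist pixel (365,218), has keyways at about 44°, 134° and 254°, which is the 0/90/210 pattern, so it is hub_a. The fit agrees (5.34 against 4.62). The blank sits in the tray. Next is the shaft's angle.

```bash
cat >> h.py <<'E'
def rp(t,c,z,half=.035,n=300):
    g=np.linspace(-half,half,n);X,Y=np.meshgrid(c[0]+g,c[1]-g)
    T=t["pose"];q=(np.stack([X,Y,np.full_like(X,z)],-1)-T[:3,3])@T[:3,:3];K=t["mtx"]
    return cv2.remap(t["color"],(q[...,0]/q[...,2]*K[0,0]+K[0,2]).astype(np.float32),(q[...,1]/q[...,2]*K[1,1]+K[1,2]).astype(np.float32),cv2.INTER_CUBIC)
E
python3 - <<'E'
from fit import *
w=np.load("w3.npz");t=r.capture("top");c=(.5316,.1733)
np.savez("t2.npz",**{k:t[k] for k in("color","range_z","mtx","pose")})
M=np.vstack([np.hstack([rect(w,c,.036,.07),rect(w,c,.065,.035)]),np.hstack([rp(t,c,.036,.07),rp(t,c,.065,.035)])])
save("m4.png",np.clip(M*1.4,0,255).astype(np.uint8))
goto((.6853,-.0065,.1),134);goto((.6853,-.0065,.1),44)
E
```

```text
yaw0 116.0->134.0 shift [0.795 0.323 0.04 ] turn [-0.4   -0.003  0.002]
yaw0 116.0->44.0 shift [0.795 0.323 0.04 ] turn [ 1.6   -0.     0.004]
```

View pics/m4.png

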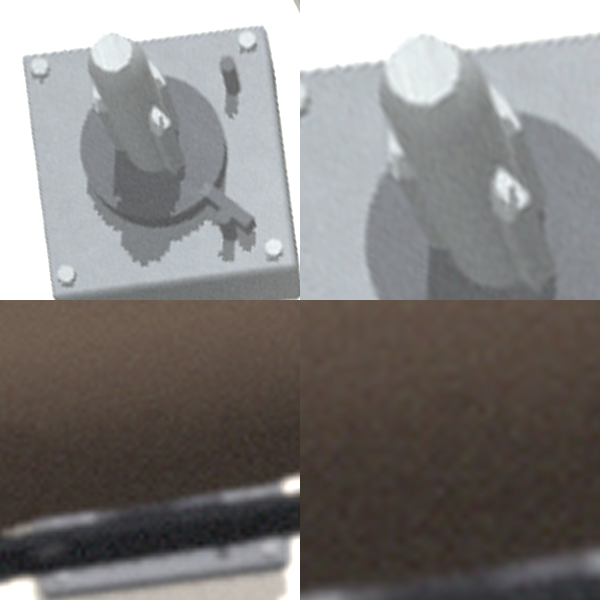

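m4: the pointer runs from the disc centre (152,143) to its tip (248,226), about −40° in world axes. The anticlockwise peg is near (231,80), and the keys are visible. I'll now move over hub_a with the jaw at 180°.

{"name": "send_rows", "arguments": {
  "plan": [
    [[0.1,0.1,0.01],[-0.17,0,0]],
    [[0.2,0.2,0.02],[-0.34,0,0]],
    [[0.3,0.323,0.04],[-0.52,0,0]],
    [[0.5,0.323,0.04],[-0.7,0,0]],
    [[0.6,0.323,0.04],[-0.88,0,0]]
  ]
}}

```text
time_s: 8.65
tcp_pos: [0.6836, -0.0066, 0.1276]
eef_rot: [156.8, 89.8, -137.3]
contact_force: [0.1, 0.2, -0.3]
gripper_width: 0.0876
```

Run:
```python
from h import *
T=goto((.6853,-.0067,.08),180);goto((.6853,-.0067,.031),180,frm=(np.array((.6853,-.0067,.08)),T))
print(r.get_state()["joints"].round(1))
```

```text
yaw0 155.9->180.0 shift [ 0.317 -0.011  0.005] turn [-0.535 -0.004 -0.003]
yaw0 180.0->180.0 shift [0.327 0.    0.   ] turn [0. 0. 0.]
[ 15.8  26.4  -6.5   0.1 -57.3 -39.9]
```

{"name": "send_rows", "arguments": {
  "plan": [
    [[0.05,-0.011,0.005],[-0.18,0,0]],
    [[0.1,-0.011,0.005],[-0.36,0,0]],
    [[0.2,-0.011,0.005],[-0.535,0,0]],
    [[0.3,-0.011,0.005],[-0.535,0,0]],
    [[0.317,-0.011,0.005],[-0.535,0,0]]
  ]
}}

```text
time_s: 9.15
tcp_pos: [0.6836, -0.0074, 0.0781]
eef_rot: [115.8, 89.6, -154.5]
contact_force: [-0.7, -0.2, 0.2]
gripper_width: 0.0877
```

Run:
```python
from h import *
goto((.6853,-.0067,.031),180)
```

```text
yaw0 179.7->180.0 shift [ 0.314 -0.013  0.005] turn [-0.007 -0.003 -0.007]
```

{"name": "send_rows", "arguments": {
  "plan": [
    [[0.1,-0.012,0.005],[0,0,-0.007]],
    [[0.2,-0.012,0.005],[0,0,-0.007]],
    [[0.3,-0.012,0.005],[0,0,-0.007]],
    [[0.314,-0.012,0.005],[0,0,-0.007]],
    [[0.314,-0.012,0.005],[0,0,-0.007]]
  ]
}}

```text
time_s: 9.65
tcp_pos: [0.6848, -0.0069, 0.0303]
eef_rot: [156.4, 89.8, -113.9]
contact_force: [0.9, 0.5, 0.6]
gripper_width: 0.0874
```

{"name": "send_rows", "arguments": {
  "plan": [
    [[0,0,0],[0,0,0]],
    [[0,0,0],[0,0,0]],
    [[0,0,0],[0,0,0]],
    [[0,0,0],[0,0,0]],
    [[0,0,0],[0,0,0]]
  ],
  "jaw": -1,
  "force": 40
}}

```text
time_s: 10.15
tcp_pos: [0.6849, -0.0069, 0.0305]
eef_rot: [161.2, 89.8, -109.1]
contact_force: [0.1, -0.0, -0.1]
gripper_width: 0.0534
```

{"name": "send_rows", "arguments": {
  "plan": [
    [[0,0,0],[0,0,0]],
    [[0,0,0],[0,0,0]],
    [[0,0,0],[0,0,0]],
    [[-0.2,0,0],[0,0,0]],
    [[-0.4,0,0],[0,0,0]]
  ]
}}

```text
time_s: 10.65
tcp_pos: [0.6833, -0.007, 0.0892]
eef_rot: [124.4, 89.6, -146.0]
contact_force: [1.5, -0.6, -2.6]
gripper_width: 0.0449
```

Run:
```python
from h import *
s=r.get_state();print(s["gripper_width"],s["tcp_pos"])
goto((.5316,.1733,.16),95)
```

```text
0.04489384510782387 [ 0.6833481  -0.00695448  0.08918614]
yaw0 179.7->95.0 shift [-0.471  1.022  1.194] turn [ 1.881 -0.009 -0.002]
```

Run:
```python
from h import *
goto((.635,.1733,.16),95)
```

```text
yaw0 179.7->95.0 shift [-0.475  0.332  1.198] turn [ 1.881 -0.009 -0.002]
```

{"name": "send_rows", "arguments": {
  "plan": [
    [[-0.2,0,0],[0.19,0,0]],
    [[-0.4,0.1,0.25],[0.38,0,0]],
    [[-0.47,0.2,0.5],[0.57,0,0]],
    [[-0.47,0.3,0.75],[0.76,0,0]],
    [[-0.47,0.33,0.99],[0.94,0,0]]
  ]
}}

```text
time_s: 11.15
tcp_pos: [0.6331, 0.1433, 0.1595]
eef_rot: [159.1, 89.6, -153.9]
contact_force: [1.4, -0.4, -4.3]
gripper_width: 0.045
```

Run:
```python
from h import *
goto((.635,.1733,.16),95)
```

```text
yaw0 137.0->95.0 shift [-0.004  0.127  0.155] turn [ 0.933 -0.01   0.   ]
```

{"name": "send_rows", "arguments": {
  "plan": [
    [[0,0.12,0.15],[0.19,0,0]],
    [[0,0.12,0.15],[0.38,-0.005,0]],
    [[0,0.12,0.15],[0.57,-0.01,0]],
    [[0,0.12,0.15],[0.76,-0.01,0]],
    [[0,0.12,0.15],[0.933,-0.01,0]]
  ]
}}

```text
time_s: 11.65
tcp_pos: [0.6344, 0.1719, 0.1584]
eef_rot: [-169.1, 89.9, -164.5]
contact_force: [0.3, 0.5, -3.4]
gripper_width: 0.0453
```

Run:
```python
from h import *
print(r.get_state()["joints"].round(1))
w=r.capture("wrist");np.savez("w5.npz",**{k:w[k] for k in("color","range_z","mtx","pose")})
c=(.5316,.1733)
M=np.hstack([rect(w,c,.036,.07,400),rect(w,c,.065,.035,400)])
save("m5.png",np.vstack([np.clip(M*1.3,0,255).astype(np.uint8)[:,:800],cv2.resize(w["color"],(800,600))[200:400]]))
goto((.5316,.1733,.125),95)
```

```text
[  32.1   22.6   -8.1   -0.   -59.4 -117.5]
yaw0 94.2->95.0 shift [ 0.224  0.06  -0.682] turn [-0.019 -0.003  0.001]
```

View pics/m5.png

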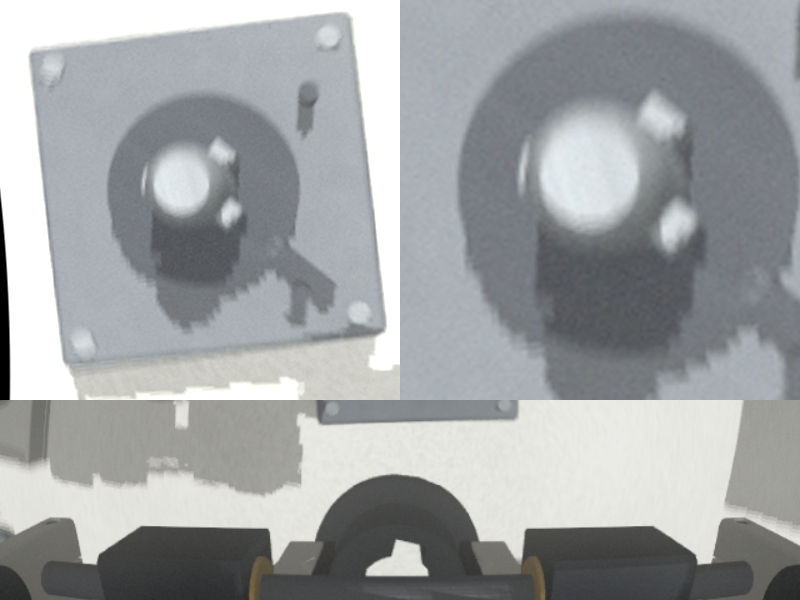

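m5: the key tips are at right-panel pixels (262,115) and (278,228), which puts the pointer at about −37°. The pointer itself gives −38° and the earlier picture −40°, so I use −38° and a tool yaw of 97.7°. The wrist camera reads the axis about 3 mm away from the top camera. The light forces during the blank's grip favour the top camera's figure.

{"name": "send_rows", "arguments": {
  "plan": [
    [[0.05,0.05,-0.25],[-0.04,0,0]],
    [[0.05,0.05,-0.5],[-0.07,0,0]],
    [[0.1,0.05,-0.68],[-0.078,0,0]],
    [[0.2,0.05,-0.68],[-0.078,0,0]],
    [[0.22,0.05,-0.68],[-0.078,0,0]]
  ]
}}

```text
time_s: 12.2
tcp_pos: [0.5303, 0.1713, 0.1243]
eef_rot: [-168.0, 89.7, -160.2]
contact_force: [-0.1, 0.4, -3.8]
gripper_width: 0.0452
```

Run:
```python
from h import *
goto((.5317,.1725,.1),97.7)
```

```text
yaw0 97.8->97.7 shift [0.162 0.007 0.011] turn [ 0.003 -0.006  0.001]
```

{"name": "send_rows", "arguments": {
  "plan": [
    [[0.04,0.007,0.01],[0,-0.006,0]],
    [[0.08,0.007,0.01],[0,-0.006,0]],
    [[0.12,0.007,0.01],[0,-0.006,0]],
    [[0.16,0.007,0.01],[0,-0.006,0]],
    [[0.162,0.007,0.01],[0,-0.006,0]]
  ]
}}

```text
time_s: 12.7
tcp_pos: [0.5316, 0.1724, 0.0991]
eef_rot: [-110.2, 89.9, -102.3]
contact_force: [0.8, 0.3, -3.4]
gripper_width: 0.0452
```

Run:
```python
from h import *
s=r.get_state();print(s["contact_force"],s["moment"])
goto((.5317,.1725,.09),97.7)
```

```text
[ 0.84901894  0.27415052 -3.37206252] [ 0.00709707 -0.05393009 -0.00256843]
yaw0 97.8->97.7 shift [0.061 0.    0.001] turn [ 0.003 -0.001  0.002]
```

The hub is on the pilot with no side force. Next, down into the key lead-in.

{"name": "send_rows", "arguments": {
  "plan": [
    [[0.02,0,0],[0,0,0]],
    [[0.035,0,0],[0,0,0]],
    [[0.05,0,0],[0,0,0]],
    [[0.06,0,0],[0,0,0]],
    [[0.06,0,0],[0,0,0]]
  ]
}}

```text
time_s: 13.2
tcp_pos: [0.5316, 0.1724, 0.09]
eef_rot: [-110.8, 89.9, -103.0]
contact_force: [0.4, -0.2, -3.1]
gripper_width: 0.0453
```

{"name": "send_rows", "arguments": {
  "plan": [
    [[0.02,0,0],[0,0,0]],
    [[0.035,0,0],[0,0,0]],
    [[0.05,0,0],[0,0,0]],
    [[0.06,0,0],[0,0,0]],
    [[0.06,0,0],[0,0,0]]
  ]
}}

```text
time_s: 13.7
tcp_pos: [0.5316, 0.1724, 0.0807]
eef_rot: [-115.2, 89.9, -107.4]
contact_force: [0.5, 0.9, -3.6]
gripper_width: 0.0452
```

Run:
```python
from h import *
s=r.get_state();print(s["contact_force"],s["moment"])
goto((.5317,.1725,.0665))
```

```text
[ 0.48879935  0.91985531 -3.55457159] [ 0.11260165 -0.24882997  0.02328407]
yaw0 97.8->97.8 shift [0.095 0.001 0.001] turn [-0.    -0.001  0.002]
```

{"name": "send_rows", "arguments": {
  "plan": [
    [[0.025,0,0],[0,0,0]],
    [[0.05,0,0],[0,0,0]],
    [[0.075,0,0],[0,0,0]],
    [[0.092,0,0],[0,0,0]],
    [[0.097,0,0],[0,0,0]]
  ]
}}

```text
time_s: 14.2
tcp_pos: [0.5318, 0.1724, 0.0666]
eef_rot: [-106.6, 89.9, -98.7]
contact_force: [-3.5, -1.0, 9.0]
gripper_width: 0.0449
```

Run:
```python
from h import *
s=r.get_state();print(s["contact_force"],s["moment"],s["tcp_pos"],s["joints"].round(1))
goto((.5317,.1725,.0665))
```

```text
[-3.47838162 -1.01610124  9.04497792] [-0.14394584  1.38755531 -0.04061702] [0.53176835 0.17239249 0.06658039] [ 3.810e+01  2.020e+01 -2.660e+01  1.000e-01 -4.330e+01 -1.203e+02]
yaw0 97.8->97.8 shift [ 0.001  0.001 -0.   ] turn [-0.    -0.001  0.002]
```

The hub is home: TCP z 0.0666 is the expected height, with disc contact at 9 N. Now I turn anticlockwise.

{"name": "send_rows", "arguments": {
  "plan": [
    [[0,0,0],[-0.15,0,0]],
    [[0,0,0],[-0.3,0,0]],
    [[0,0,0],[-0.45,0,0]],
    [[0,0,0],[-0.6,0,0]],
    [[0,0,0],[-0.75,0,0]]
  ]
}}

```text
time_s: 14.7
tcp_pos: [0.5321, 0.1729, 0.0667]
eef_rot: [-103.1, 89.9, -61.2]
contact_force: [-0.4, 1.2, -1.3]
gripper_width: 0.0453
```

Run:
```python
from h import *
s=r.get_state();print(s["contact_force"],s["moment"],s["tcp_pos"],s["joints"].round(1))
goto((.5317,.1725,.0667))
```

```text
[-0.39910443  1.23893827 -1.33957628] [ 0.78990525  0.07994351 -0.05247546] [0.53208638 0.17294122 0.06674477] [ 38.1  20.2 -26.6   0.1 -43.2 -86.3]
yaw0 131.9->131.9 shift [ 0.    -0.    -0.004] turn [-0.    -0.     0.001]
```

{"name": "send_rows", "arguments": {
  "plan": [
    [[0,0,0],[-0.12,0,0]],
    [[0,0,0],[-0.24,0,0]],
    [[0,0,0],[-0.36,0,0]],
    [[0,0,0],[-0.48,0,0]],
    [[0,0,0],[-0.55,0,0]]
  ]
}}

```text
time_s: 15.2
tcp_pos: [0.5321, 0.173, 0.0667]
eef_rot: [-126.9, 89.9, -60.1]
contact_force: [-0.5, 0.7, -2.1]
gripper_width: 0.0452
```

Run:
```python
from h import *
s=r.get_state();print(s["contact_force"],s["moment"]);goto((.5317,.1725,.0667))
w=r.capture("wrist");save("w6.png",w["color"])
```

```text
[-0.45203257  0.68252862 -2.07119487] [ 0.1896597   0.13585248 -0.02735899]
yaw0 156.8->156.8 shift [ 0.     0.001 -0.004] turn [-0.    -0.001  0.001]
```

{"name": "send_rows", "arguments": {
  "plan": [
    [[0,0,0],[-0.03,0,0]],
    [[0,0,0],[-0.06,0,0]],
    [[0,0,0],[-0.09,0,0]],
    [[0,0,0],[-0.12,0,0]],
    [[0,0,0],[-0.15,0,0]]
  ]
}}

```text
time_s: 15.75
tcp_pos: [0.5321, 0.173, 0.0667]
eef_rot: [-130.7, 89.9, -56.9]
contact_force: [-0.4, 0.8, -2.9]
gripper_width: 0.0453
```

Run:
```python
from h import *
s=r.get_state();print(s["contact_force"],s["moment"]);goto((.5317,.1725,.0667))
```

```text
[-0.38410054  0.76176462 -2.91802737] [ 0.25223743  0.14058913 -0.11135522]
yaw0 163.8->163.8 shift [ 0.     0.002 -0.004] turn [-0.    -0.001  0.001]
```

{"name": "send_rows", "arguments": {
  "plan": [
    [[0,0,0],[-0.02,0,0]],
    [[0,0,0],[-0.04,0,0]],
    [[0,0,0],[-0.06,0,0]],
    [[0,0,0],[-0.08,0,0]],
    [[0,0,0],[-0.1,0,0]]
  ]
}}

```text
time_s: 16.25
tcp_pos: [0.5321, 0.173, 0.0667]
eef_rot: [-135.8, 89.9, -57.4]
contact_force: [1.1, 0.1, -2.7]
gripper_width: 0.0451
```

Run:
```python
from h import *
s=r.get_state();print(s["contact_force"],s["moment"]);goto((.5317,.1725,.0667))
```

```text
[ 1.09917188  0.13853401 -2.70250444] [ 0.23871098  0.19300638 -0.01072747]
yaw0 168.4->168.4 shift [ 0.     0.002 -0.004] turn [-0.    -0.001  0.001]
```

{"name": "send_rows", "arguments": {
  "plan": [
    [[0,0,0],[-0.02,0,0]],
    [[0,0,0],[-0.04,0,0]],
    [[0,0,0],[-0.06,0,0]],
    [[0,0,0],[-0.08,0,0]],
    [[0,0,0],[-0.1,0,0]]
  ]
}}

```text
time_s: 16.75
tcp_pos: [0.5321, 0.173, 0.0667]
eef_rot: [-139.7, 89.9, -56.7]
contact_force: [-0.3, 0.7, -2.7]
gripper_width: 0.0454
```

Run:
```python
from h import *
s=r.get_state();print(s["contact_force"],s["moment"]);goto((.5317,.1725,.0667))
w=r.capture("wrist");save("w7.png",np.hstack([rect(w,(.5316,.1733),.036,.07,400),cv2.resize(w["color"],(400,300))[:300].repeat(1,0) if 0 else cv2.copyMakeBorder(cv2.resize(w["color"],(400,300)),0,100,0,0,cv2.BORDER_CONSTANT)]))
```

```text
[-0.26514927  0.70897238 -2.67444166] [ 0.153179    0.15429734 -0.04331603]
yaw0 172.9->172.9 shift [ 0.     0.002 -0.004] turn [-0.    -0.001  0.001]
```

View pics/w7.png

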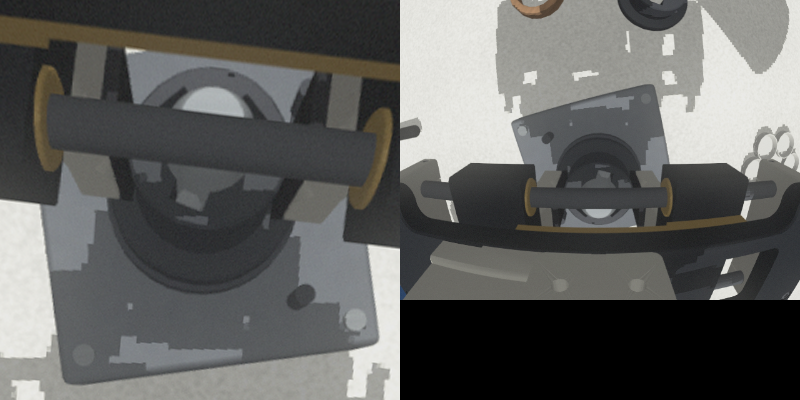

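w7: the clockwise peg is at (302,296), a bearing of −47°, and the other peg is at +43° from m5. That puts the pointer's range at about −39° to +35°. I have turned it 75°, so it should be at the stop; I'll press on until the moment rises.

{"name": "send_rows", "arguments": {
  "plan": [
    [[0,0,0],[-0.02,0,0]],
    [[0,0,0],[-0.04,0,0]],
    [[0,0,0],[-0.06,0,0]],
    [[0,0,0],[-0.08,0,0]],
    [[0,0,0],[-0.08,0,0]]
  ]
}}

```text
time_s: 17.3
tcp_pos: [0.5321, 0.173, 0.0667]
eef_rot: [-125.0, 90.0, -38.5]
contact_force: [0.4, 0.9, -3.1]
gripper_width: 0.0454
```

Run:
```python
from h import *
s=r.get_state();print(s["contact_force"],s["moment"]);goto((.5317,.1725,.0667))
```

```text
[ 0.39723669  0.86402074 -3.10397897] [ 0.28438837  0.10366128 -1.24348536]
yaw0 176.5->176.5 shift [ 0.     0.002 -0.003] turn [-0.    -0.     0.001]
```

The moment rose to 1.24 N m, so the pointer is at the stop. Release, then lift straight up.

{"name": "send_rows", "arguments": {
  "plan": [
    [[0,0,0],[0,0,0]],
    [[0,0,0],[0,0,0]],
    [[0,0,0],[0,0,0]],
    [[0,0,0],[0,0,0]],
    [[0,0,0],[0,0,0]]
  ],
  "jaw": 0.6
}}

```text
time_s: 17.8
tcp_pos: [0.5321, 0.173, 0.0668]
eef_rot: [-121.4, 90.0, -34.8]
contact_force: [-0.3, -0.4, 0.1]
gripper_width: 0.0698
```

{"name": "send_rows", "arguments": {
  "plan": [
    [[-0.1,0,0],[0,0,0]],
    [[-0.3,0,0],[0,0,0]],
    [[-0.6,0,0],[0,0,0]],
    [[-0.9,0,0],[0,0,0]],
    [[-1,0,0],[0,0,0]]
  ]
}}

```text
time_s: 18.3
tcp_pos: [0.5339, 0.174, 0.2221]
eef_rot: [-65.1, 89.6, 21.5]
contact_force: [0.7, 0.1, -0.7]
gripper_width: 0.0704
```

Run:
```python
from h import *
goto((.62,.1,.22))
```

```text
yaw0 176.6->176.6 shift [ 0.016 -0.602 -0.458] turn [0.    0.004 0.009]
```

{"name": "send_rows", "arguments": {
  "plan": [
    [[0,0,0.2],[0,0,0]],
    [[0,0,0.4],[0,0,0]],
    [[0,0,0.6],[0,0,0]],
    [[0,0,0.6],[0,0,0]],
    [[0,0,0.6],[0,0,0]]
  ]
}}

```text
time_s: 18.8
tcp_pos: [0.5389, 0.2643, 0.222]
eef_rot: [-67.7, 89.6, 19.0]
contact_force: [-0.7, -0.1, -0.3]
gripper_width: 0.0699
```

Run:
```python
from h import *
w=r.capture("wrist");t=r.capture("top");c=(.5316,.1733)
save("m8.png",np.hstack([np.clip(np.minimum(rect(w,c,.036,.07,400)*1.3,255),0,255).astype(np.uint8),cv2.copyMakeBorder(cv2.resize(w["color"],(400,300)),0,100,0,0,cv2.BORDER_CONSTANT)]))
P=cloud(t).reshape(-1,3)
for n,c,z0,z1 in[("a",(.5316,.1733),.06,.077),("blank",(.563,-.168),.03,.05),("h1",(.465,.027),.026,.042),("h3",(.447,-.385),.026,.042)]:
    q=P[(np.hypot(P[:,0]-c[0],P[:,1]-c[1])<.04)&(P[:,2]>z0)&(P[:,2]<z1)]
    if len(q): print(n,len(q),q.mean(0).round(4),np.median(q[:,2]).round(4))
for nm in("w",):
    d=w["range_z"];K=w["mtx"];v,u=np.mgrid[:480,:640];a,b=u-K[0,2],v-K[1,2];rr=np.hypot(a,b)+1e-9;th=rr/K[0,0]
    Q=(np.stack([a/rr*np.tan(th)*d,b/rr*np.tan(th)*d,d],-1)@w["pose"][:3,:3].T+w["pose"][:3,3])[d>0]
    q=Q[(np.hypot(Q[:,0]-.532,Q[:,1]-.173)<.022)&(Q[:,2]>.055)&(Q[:,2]<.078)];print("wrist hub top z",len(q),np.median(q[:,2]))
    q=Q[(np.hypot(Q[:,0]-.465,Q[:,1]-.027)<.022)&(Q[:,2]>.025)];print("ref hub1 top z",len(q),np.median(q[:,2]) if len(q) else 0)
```

```text
a 337 [0.5318 0.1717 0.0687] 0.0688
blank 325 [ 0.5626 -0.1671  0.0379] 0.038
h1 264 [0.4644 0.0268 0.0329] 0.033
h3 311 [ 0.4483 -0.3877  0.0325] 0.0329
wrist hub top z 1540 0.06905568260988468
ref hub1 top z 0 0
```

View pics/m8.png

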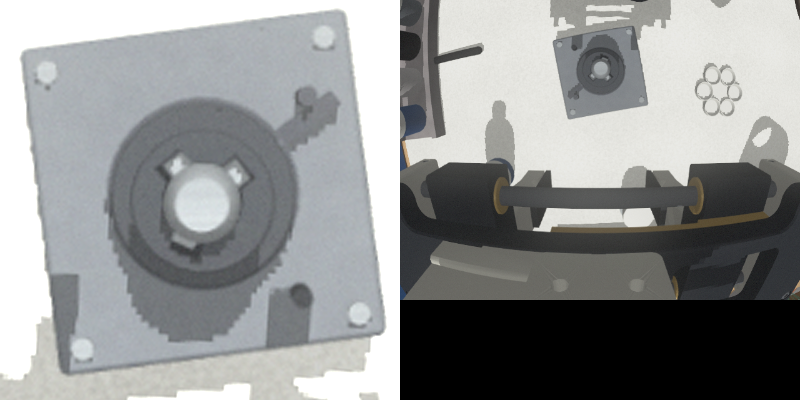

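m8: the pointer lies against the anticlockwise peg at (305,100). The keys at (177,163), (238,175) and (185,243) sit in the keyways, and the hub is flat on the disc. I'm handing in.

```bash
python3 -c "
from plant import r
print(r.close_job(), r.get_state()['time_s'])"
```

```text
the job is handed in; nothing more can be done
the job is handed in; nothing more can be done
```

The job is done and handed in at about 19 s of the 61 s allowed; the hand-in gave no verdict. The plain hub is flange down in the reject tray. The matching hub, the one that started at (0.685, −0.007), is home on the disc, and I turned the shaft with it until the pointer reached its anticlockwise stop.

**Last checks**
- **Plain hub:** the top camera puts it at (0.563, −0.167), about 4 mm from the tray's middle. Its top is at 0.038 m, as it should be on the tray floor (0.039 m).
- **Matching hub:** its top reads 0.069 m, against 0.070 m when fully home, and the same camera reads 1 mm low on the other hubs. It lies within 2 mm of the axis.
- **Shaft:** I turned it about 79°, counting arm give, until the moment jumped to 1.24 N m. The last picture shows the pointer against its peg.
- **Other hubs and robot:** the other two hubs read where they started, to within 0.5 mm, and the robot is clear of everything.

**Disagreements and gaps**
- **Camera mismatch:** the wrist camera put the shaft axis about 3 mm from where the top camera did. I went by the top camera, and the hub slid on with almost no side force.
- **Pointer angle:** the start readings ranged from −37° to −40°; I used −38°, and the hub engaged freely.
- **Loose items:** I did not measure the pot, cup, bottle and the rest again at the end. No contact showed in any of the moves.

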